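# Make up a retouching kit and a filling kit at the ceramics conservation bench

## Robot

A 6-joint arm with a two-finger parallel gripper is mounted at the origin on the work surface. World frame = base frame: x ahead of the robot, y to its left, z up, the work surface at z = 0. Lengths are in m, angles in degrees, forces in N, time in s.
With the tool pointing down it reaches from about 0.3 to 0.75 m from the base axis. Payload 8.5 kg.
Tool frame: the origin (TCP) lies midway between the tips of the shut fingers; the grasp point (between the pads) lies env.tcp_to_grasp behind it (env.tcp_to_grasp is the distance from the TCP to the grasp point, in m); z points along the fingers, y is the line along which they close (so a half turn about z gives the same grasp; the last joint's range is limited). The gripper opens to 85 mm and grips with 20 to 120 N. Pads are 22 mm wide; open, the fingers measure 114 mm over their backs; the gripper's body (76 mm by 85 mm) begins 54 mm behind the grasp point. The pads swing forward as they close: fully open they stand 13 mm farther back than shut.
Start: joints at [60.086, 21.807, 74.336, -0, 83.858, -12.336], TCP at [0.166, 0.524, 0.231] pointing down, gripper open.
Joint ranges: [-178.18, 178.18], [-50.72, 133.34], [12.68, 142.11], [-81.47, 261.47], [9.98, 163.14], [-165.26, 165.26]. Speed limits (degrees/s): [136.94, 136.94, 180, 180, 180, 180].

## Interface

Orientations are given as a 3x3 rotation matrix whose columns are the frame's x, y, z axes.
In Python, from rig import observe, optics, job, env gives the robot as it stands. The module is installed in compiled form; this text tells all that it offers.
- The arm moves only by the shell command python3 -m jog 'ROWS' [FORCE]. ROWS is JSON, a list of rows, each a list of 7 numbers: the turn, a rotation vector about the tool's x, y, z in rad, then the shift along the tool's x, y, z in m, then the opening in per cent of the stroke, from 0 (shut) to 100 (fully open). A call has 1 to 10 rows; each row shifts and turns the commanded pose from where the row before left it, along the tool's axes as they then stand; what a row does not reach is not made up. A row lasts 1/8 s, in which the tool goes at most 62.5 mm and 10.7 degrees, less where a joint would pass 70% of its speed; a pose out of reach is approached as far as the arm can. A call is refused whole if a number of a shift passes 0.0625 or a number of a turn 0.188, either way. A call with a gripper value outside its range is refused whole. The fingers move at their own pace and stop on an object; FORCE is the grip in N (left out, the last holds). Time passes only in rows, so rows that do not move let the fingers close. It gives the time, the measured TCP pose, the force, the opening and the grip force at its end, in the units of the state.
- observe(): the state, without advancing time (a new reading comes with each control period).
- optics.get_image(name): name is "scene" or "top" or "wrist"; returns a dict with "pixels" (480x640x3 uint8, red, green, blue), "mtx" (3x3 intrinsics, pixels), "rvec" (rotation vector, rad) and "tvec" (3), from world to camera coordinates, as OpenCV has them. Camera axes: x right, y down, z forward; pixel columns grow to the right and rows downward; lengths in m; the calibration is good to about 2 mm. A picture is of the moment at which its call begins. There is no depth.
- job.close_job(): hands the job in; it is judged then, once.
The state is a dict: "time_s": time; "q": joint angles; "qvel": joint speeds; "joint_efforts": joint torques, N m; "position": TCP position; "tool_rot": TCP orientation; "ft_force": force on the tool from outside, world axes, zero at the start; "wrist_torque": the same for the moment, N m; "grip_width": finger opening in m; "gripper_force": force on a finger pad.
Only numpy, scipy, OpenCV 4.12 (cv2) and the standard library are available. Lean on these libraries where they do the work, as an engineer would, in place of code of your own. Each camera call takes 0.05 s, during which the arm holds its last target. There are 200 camera calls.

## Task

Make up the two kits for the conservators from the stock in the middle of the bench, everything standing upright and flat on the tray floor. Retouching kit, in the long tray: the porcelain mixing cup in the larger compartment and the slender varnish bottle in the smaller one. Filling kit, in the square tray: the cork sanding block in the long compartment, and the low wide filler jar and the brass weight each in a small square compartment of its own (either one); set things down without dropping them and leave the spare jar and the loupe where they stand.

Things in the scene. Friction and masses are not known exactly. Their poses are not given: they have to be found in the camera images.
- bottle_mid (a point): small slender brown glass varnish bottle with narrow neck, black cap and paper label, 36 mm diameter, 76 mm tall (the straight body is the lower 47 mm; shoulder, 18 mm wide neck and cap above). The given point is its centre, half-way up; its z axis points up; it starts upright on the table.
- cup_mid (a point): white porcelain mixing cup, round, open at the top and empty, 52 mm across the rim, tapering to 42 mm at the foot, 46 mm tall, no handle. The given point is its centre, half-way up; its z axis points up; it starts upright on the table.
- jar_mid (a point): low wide white filler jar, closed, its flat lid 56 mm diameter and 16 mm high on a 54 mm body, 44 mm tall in all. The given point is its centre, half-way up; its z axis points up; it starts upright on the table.
- block_mid (a point): rectangular cork sanding block, 75 mm long (its x axis) x 40 mm wide (its y axis) x 44 mm tall. The given point is its centre, half-way up; its z axis points up; it starts upright on the table.
- weight_mid (a point): brass weight, round body 44 mm diameter and 30 mm high with a narrow neck and a 24 mm diameter round knob on top (the knob runs from 40 to 58 mm above the foot); 58 mm tall, about 0.3 kg; lift it by the knob. The given point is its centre, half-way up; its z axis points up; it starts upright on the table.
- spare_mid (a point): spare clear glass jar with black lid and paper label, 42 mm diameter, 60 mm tall, standing among the stock; part of no kit, not to be disturbed. The given point is its centre, half-way up.
- long_tray: retouching tray: fixed rectangular white enamel tray 168 mm (its x axis) x 90 mm (its y axis). Floor 4 mm thick, rims and divider 4 mm thick and 10 mm high above the table. One divider across it makes two compartments: the larger, 96 x 82 mm inside, centred at x = -32 mm, y = 0; the smaller, 60 x 82 mm inside, centred at x = +50 mm, y = 0. Origin: the centre of its underside, on the table; z up.
- square_tray: filling tray: fixed square white enamel tray 170 x 170 mm. Floor 4 mm thick, rims and dividers 4 mm thick and 10 mm high above the table. Three compartments: one long one, 162 mm along the tray's x axis x 79 mm, centred at x = 0, y = -41.5 mm; two equal square ones, 79 x 79 mm inside, centred at x = +41.5 and x = -41.5 mm, y = +41.5 mm. Origin: the centre of its underside, on the table; z up.
- loupe: small black stand loupe, round, 48 mm diameter, 36 mm tall, standing beyond the stock; leave alone. Origin: the centre of its foot.
Mind the look-alikes: they are no part of the job. What is shaped like the part that bears jar_mid but red is not meant.

How it is judged:
By the outcome, as a careful person would: the job done as asked, in the order asked, and still so for the second after the job is handed in, with the robot touching nothing.
It also fails if it takes over 112 s, if anything falls off the work surface, if the arm or the gripper's body presses on something with over 40 N, if the wrist force passes 120 N, or if a joint passes its speed limit or range.

## Working session

There is one attempt and no reset: what is moved stays moved. The work goes in short steps, Python scripts to look and compute and a shell command to move; the robot and the scene stay as the last step left them, time stands still between calls to the robot, and variables do not carry over. Pictures are saved under pics/ and viewed, at most 14 in all, crops included, and the job is handed in when it is done.

```bash
mkdir -p pics
python3 - <<'E'
from rig import observe, optics, env
import cv2,numpy as np
for n in("scene","top"):
    d=optics.get_image(n); cv2.imwrite(f"pics/{n}0.png",d["pixels"][:,:,::-1]); print(n,d["mtx"].tolist(),d["rvec"],d["tvec"])
    np.savez(f"pics/{n}0.npz",**d)
s=observe(); print(s["time_s"],s["position"],s["tool_rot"],s["grip_width"],env.tcp_to_grasp)
E
```

```text
scene [[442.3372801614598, 0.0, 316.4777603784081], [0.0, 442.3372801614598, 239.65653862899524], [0.0, 0.0, 1.0]] [ 2.52921048  0.72832273 -0.20268545] [-0.49644298 -0.24058128  1.02033962]
top [[446.17573457680453, 0.0, 314.8179854968359], [0.0, 446.17573457680453, 237.2636256298413], [0.0, 0.0, 1.0]] [ 2.17946324 -2.18454012  0.05731898] [-0.00350825  0.56099183  0.71510749]
0.1 [0.16597349 0.52407472 0.23076256] [[-9.53302848e-01  3.02015287e-01 -6.68219400e-04]
 [ 3.02015892e-01  9.53302177e-01 -1.16625347e-03]
 [ 2.84788632e-04 -1.31360563e-03 -9.99999097e-01]] 0.08592351207021216 0.0187
```

View pics/top0.png

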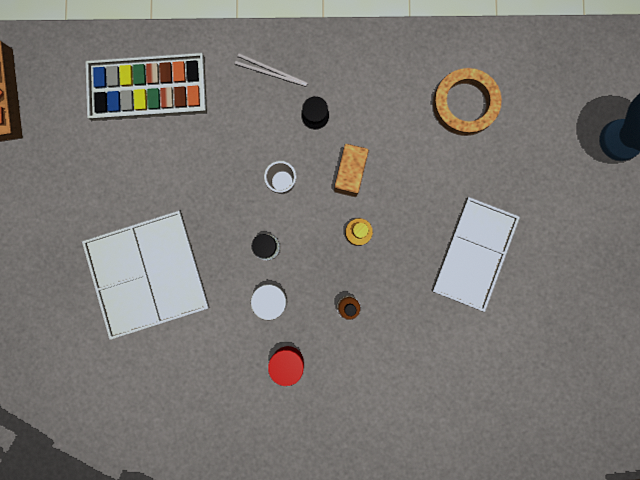

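View pics/scene0.png

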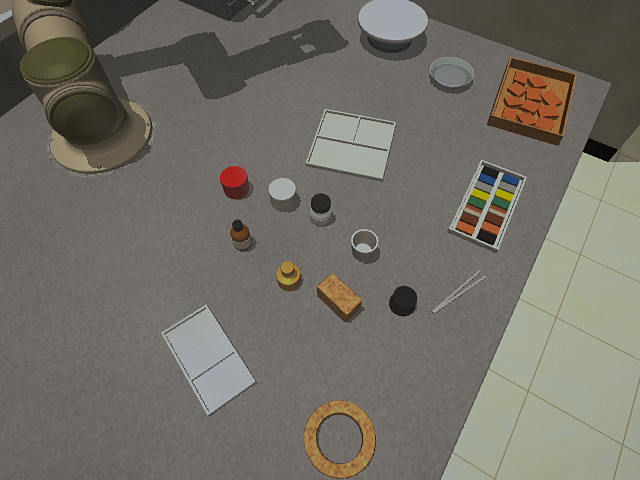

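Top view: cup (280,177), block (351,169), weight knob (361,230), jar lid (268,301), bottle cap (349,310), spare (264,246), loupe (315,112), red look-alike (286,367). In the long tray (right, 476,254) the larger compartment is at the near end. In the square tray (left, 145,274) the long compartment is on the right.

```bash
cat > h.py <<'E'
import numpy as np,cv2
def cast(d,uv,z):
    R=cv2.Rodrigues(np.array(d["rvec"]))[0]; t=np.array(d["tvec"]).ravel(); C=-R.T@t
    uv=np.atleast_2d(np.asarray(uv,float)); r=np.c_[uv,np.ones(len(uv))]@np.linalg.inv(d["mtx"]).T@R
    return C+r*((z-C[2])/r[:,2])[:,None]
def proj(d,P):
    return cv2.projectPoints(np.atleast_2d(np.asarray(P,float)),np.array(d["rvec"]),np.array(d["tvec"]),np.array(d["mtx"]),None)[0][:,0]
def big(m,box):
    x0,y0,x1,y1=box; k=np.zeros(m.shape,np.uint8); k[y0:y1,x0:x1]=m[y0:y1,x0:x1]
    return max(cv2.findContours(k,cv2.RETR_EXTERNAL,cv2.CHAIN_APPROX_NONE)[0],key=cv2.contourArea)
E
python3 - <<'E'
from h import *
d=dict(np.load("pics/top0.npz")); im=d["pixels"]; hsv=cv2.cvtColor(im,cv2.COLOR_RGB2HSV); v=im.min(2)
print("cam",cast(d,[315,237],.9))
H,S,V=cv2.split(hsv)
def circ(n,m,box,z):
    c=big(m.astype(np.uint8),box); (x,y),r=cv2.minEnclosingCircle(c); M=cv2.moments(c); m_=[M["m10"]/M["m00"],M["m01"]/M["m00"]]
    p=cast(d,[x,y],z)[0]; q=cast(d,[x+r,y],z)[0]
    print(n,np.round([x,y,r],1),np.round(m_,1),"pos",p.round(4),"cen",cast(d,m_,z)[0].round(4),"dia mm",2e3*np.linalg.norm(q-p))
circ("cup",v>170,(255,155,305,200),.046)
circ("jar",v>170,(245,280,295,325),.044)
circ("knob",(S>120)&(V>215),(340,212,380,250),.058)
circ("weight",(S>120)&(V>90),(335,212,382,252),.02)
circ("cap",(V<60),(335,292,365,322),.076)
circ("bottle",(S>140)&(V>40),(330,290,368,325),.04)
circ("spare",V<60,(245,228,282,262),.06)
circ("loupe",V<40,(295,90,335,135),.036)
for n,m,box,z in (("block",(S>90)&(V>120),(325,135,378,203),.044),("long",(v>150),(420,190,530,320),.01),("square",(v>150),(70,200,220,350),.01)):
    w=cast(d,big(m.astype(np.uint8),box)[:,0],z)[:,:2]
    r=cv2.minAreaRect((w*1000).astype(np.float32)); print(n,r, cv2.boxPoints(r).round(0).tolist())
E
```

```text
cam [[ 0.50319954 -0.01599167  0.9       ]]
cup [279.6 176.1  15.7] [279.6 176.1] pos [0.6572 0.0509 0.046 ] cen [0.6572 0.0509 0.046 ] dia mm 50.28149358744553
jar [268.  302.   17.3] [267.9 301.9] pos [0.4574 0.0687 0.044 ] cen [0.4575 0.0689 0.044 ] dia mm 54.36781188300717Traceback (most recent call last):
  File "<stdin>", line 11, in <module>
  File "<stdin>", line 6, in circ
  File "h.py", line 10, in big
    return max(cv2.findContours(k,cv2.RETR_EXTERNAL,cv2.CHAIN_APPROX_NONE)[0],key=cv2.contourArea)
ValueError: max() iterable argument is empty
```

Run:
```python
from h import *
d=dict(np.load("pics/top0.npz")); im=d["pixels"]; hsv=cv2.cvtColor(im,cv2.COLOR_RGB2HSV); v=im.min(2)
H,S,V=cv2.split(hsv); R=cv2.Rodrigues(d["rvec"])[0]; print("C",-R.T@d["tvec"].ravel())
print(hsv[230,345:376:3].tolist(),hsv[310,335:363:3].tolist())
def circ(n,m,box,z):
    try: c=big(m.astype(np.uint8),box)
    except ValueError: print(n,"none"); return
    (x,y),r=cv2.minEnclosingCircle(c); M=cv2.moments(c); m_=[M["m10"]/M["m00"],M["m01"]/M["m00"]]
    p=cast(d,[x,y],z)[0]; q=cast(d,[x+r,y],z)[0]
    print(n,np.round([x,y,r],1),np.round(m_,1),"pos",p.round(4),"cen",cast(d,m_,z)[0].round(4),"dia mm",2e3*np.linalg.norm(q-p))
circ("knob",(S>120)&(H>26),(340,212,380,250),.058)
circ("weight",(S>120)&(V>90),(335,212,382,252),.02)
circ("cap",(V<60),(335,292,365,322),.076)
circ("bottle",(S>140)&(V>40),(330,290,368,325),.04)
circ("spare",V<60,(245,228,282,262),.06)
circ("loupe",V<40,(295,90,335,135),.036)
for n,m,box,z in (("block",(S>90)&(V>120),(325,135,378,203),.044),("long",(v>150),(420,190,530,320),.01),("square",(v>150),(70,200,220,350),.01)):
    w=cast(d,big(m.astype(np.uint8),box)[:,0],z)[:,:2]
    r=cv2.minAreaRect((w*1000).astype(np.float32)); print(n,r, cv2.boxPoints(r).round(0).tolist())
```

```text
C [ 0.51309775 -0.01414211  0.75008904]
[[14, 138, 50], [18, 180, 191], [18, 184, 148], [27, 156, 195], [30, 149, 192], [30, 148, 191], [30, 148, 191], [30, 148, 193], [20, 177, 173], [18, 111, 152], [15, 9, 120]] [[11, 17, 120], [170, 16, 95], [12, 212, 95], [12, 216, 46], [0, 0, 40], [30, 6, 46], [0, 6, 44], [9, 125, 43], [12, 221, 91], [20, 12, 128]]
knob [360.2 230.    7.1] [360.4 229.9] pos [ 0.5695 -0.0759  0.058 ] cen [ 0.5697 -0.0762  0.058 ] dia mm 22.04508578555584
weight [358.6 231.2  13.5] [358.6 231.2] pos [ 0.5706 -0.0767  0.02  ] cen [ 0.5707 -0.0767  0.02  ] dia mm 44.17890441921709
cap [349.5 309.6   6.6] [349.7 309.3] pos [ 0.4486 -0.0573  0.076 ] cen [ 0.449  -0.0576  0.076 ] dia mm 19.718597208282812
bottle [348.7 307.6  10.9] [348.8 307.6] pos [ 0.4482 -0.0584  0.04  ] cen [ 0.4483 -0.0585  0.04  ] dia mm 34.2452839973686
spare [263.8 244.6  13. ] [263.8 245.5] pos [0.547  0.0738 0.06  ] cen [0.5456 0.0738 0.06  ] dia mm 40.284780191185796
loupe [315.  112.5  16. ] [314.8 112.7] pos [ 0.7641 -0.0057  0.036 ] cen [ 0.7638 -0.0054  0.036 ] dia mm 52.29033723607348
block ((670.52978515625, -63.66767120361328), (39.409603118896484, 73.84172058105469), 76.5345687866211) [[630.0, -74.0], [702.0, -91.0], [711.0, -53.0], [639.0, -36.0]]
long ((533.6259155273438, -271.34716796875), (89.98915100097656, 168.66661071777344), 68.31832122802734) [[439.0, -282.0], [595.0, -344.0], [629.0, -261.0], [472.0, -198.0]]
square ((500.7030334472656, 279.07220458984375), (170.9987030029297, 170.16436767578125), 17.596101760864258) [[393.0, 334.0], [445.0, 172.0], [608.0, 224.0], [556.0, 386.0]]
```

```bash
cat > go.py <<'E'
import sys; from rig import observe; import numpy as np
a=[float(x) for x in sys.argv[1:]]; s=observe(); R=np.array(s["tool_rot"]); p=np.array(s["position"])
phi=np.degrees(np.arctan2(R[1,1],R[0,1])); print("pos mm",(p*1e3).round(1),"phi",phi.round(2),"t",s["time_s"],"width",round(s["grip_width"]*1e3,1))
rz=0
if len(a)>3: # turn first, then shift in the turned axes
    rz=-np.radians(a[3]-phi); c,q=np.cos(rz),np.sin(rz); R=R@np.array([[c,-q,0],[q,c,0],[0,0,1]])
print("turn rad",round(rz,4),"tool shift mm",(R.T@(np.array(a[:3])-p*1e3)).round(1))
E
python3 go.py 657 51 150 76.5
```

```text
pos mm [166.  524.1 230.8] phi 72.42 t 0.1 width 85.9
turn rad -0.0712 tool shift mm [-587.9 -345.3   81. ]
```

```bash
python3 -m jog '[[0,0,-0.0712,0,0,0,100],[0,0,0,-0.04,-0.0235,0,100],[0,0,0,-0.04,-0.0235,0,100],[0,0,0,-0.04,-0.0235,0,100],[0,0,0,-0.04,-0.0235,0,100],[0,0,0,-0.04,-0.0235,0,100],[0,0,0,-0.04,-0.0235,0,100],[0,0,0,-0.04,-0.0235,0,100],[0,0,0,-0.04,-0.0235,0,100],[0,0,0,-0.04,-0.0235,0,100]]' 40; python3 go.py 657 51 150 76.5
```

```text
time_s: 1.35
position: [0.4676, 0.2334, 0.2311]
tool_rot: [[-0.972, 0.234, -0.001], [0.234, 0.972, -0.0], [0.001, -0.0, -1.0]]
ft_force: [0.4, 0.4, 0.5]
grip_width: 0.0852
gripper_force: 0.0
pos mm [467.6 233.4 231.1] phi 76.5 t 1.35 width 85.2
turn rad -0.0001 tool shift mm [-226.8 -133.1   80.9]
```

```bash
python3 -m jog '[[0,0,0,-0.04,-0.0235,0,100],[0,0,0,-0.04,-0.0235,0,100],[0,0,0,-0.04,-0.0235,0.02,100],[0,0,0,-0.04,-0.0235,0.02,100],[0,0,0,-0.03,-0.02,0.02,100],[0,0,0,-0.02,-0.01,0.02,100],[0,0,0,-0.01,-0.005,0,100],[0,0,0,0,0,0,100]]'; python3 go.py 657 51 10 76.5
python3 - <<'E'
from h import *; from rig import optics
d=optics.get_image("wrist"); cv2.imwrite("pics/w1.png",d["pixels"][:,:,::-1])
print(proj(d,[[.657,.051,.046],[.657,.051,0],[.657,.077,.046],[.683,.051,.046]]).round(0).tolist())
E
```

```text
time_s: 2.35
position: [0.6509, 0.0578, 0.1519]
tool_rot: [[-0.972, 0.234, 0.001], [0.234, 0.972, 0.0], [-0.001, 0.0, -1.0]]
ft_force: [-0.1, -0.7, 1.4]
grip_width: 0.0856
gripper_force: 0.0
pos mm [650.9  57.8 151.9] phi 76.48 t 2.35 width 85.6
turn rad -0.0003 tool shift mm [ -7.4  -5.2 141.9]
[[304.0, 245.0], [305.0, 226.0], [341.0, 236.0], [313.0, 278.0]]
```

View pics/w1.png

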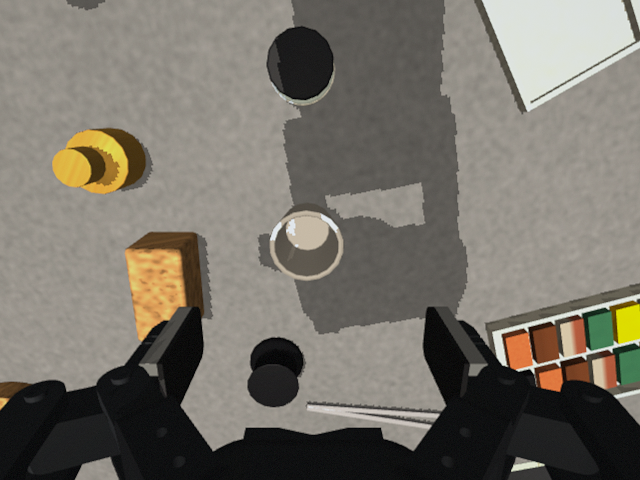

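The wrist view shows the cup rim at (306,245), 2 px from where my estimate projects, so the estimate holds. I'll descend.

```bash
python3 -m jog '[[0,0,0,-0.0074,-0.0045,0,100],[0,0,0,0,0,0.035,100],[0,0,0,0,0,0.035,100],[0,0,0,0,0,0.03,100],[0,0,0,0,0,0.025,100],[0,0,0,0,0,0.015,100],[0,0,0,0,0,0.002,100],[0,0,0,0,0,0,100]]'; python3 go.py 657 51 10 76.5
```

```text
time_s: 3.4
position: [0.6573, 0.0517, 0.0103]
tool_rot: [[-0.972, 0.233, 0.002], [0.233, 0.972, -0.0], [-0.002, 0.0, -1.0]]
ft_force: [-0.1, 0.1, -0.9]
grip_width: 0.0855
gripper_force: 0.0
pos mm [657.3  51.7  10.3] phi 76.51 t 3.4 width 85.5
turn rad 0.0002 tool shift mm [ 0.1 -0.8  0.3]
```

```bash
python3 -m jog '[[0,0,0,0,0,0,50],[0,0,0,0,0,0,45],[0,0,0,0,0,0,40],[0,0,0,0,0,0,40],[0,0,0,0,0,0,40],[0,0,0,0,0,0,40]]' 30
```

```text
time_s: 4.15
position: [0.6571, 0.0516, 0.0104]
tool_rot: [[-0.972, 0.233, 0.001], [0.233, 0.972, -0.0], [-0.001, 0.0, -1.0]]
ft_force: [-2.3, 0.2, 5.3]
grip_width: 0.05
gripper_force: 30.6
```

```bash
python3 -m jog '[[0,0,0,0,0,-0.005,40],[0,0,0,0,0,-0.015,40],[0,0,0,0,0,-0.03,40],[0,0,0,0,0,-0.03,40],[0,0,0,0,0,-0.02,40],[0,0,0,0,0,-0.01,40],[0,0,0,0,0,0,40]]'; python3 go.py 504 -259.5 110 76.5
```

```text
time_s: 5.03
position: [0.6569, 0.0517, 0.1199]
tool_rot: [[-0.972, 0.233, 0.001], [0.233, 0.972, -0.0], [-0.001, 0.0, -1.0]]
ft_force: [0.6, 0.0, -0.9]
grip_width: 0.0498
gripper_force: 31.4
pos mm [656.9  51.7 119.9] phi 76.5 t 5.025 width 49.8
turn rad 0.0001 tool shift mm [  76.  -338.3    9.8]
```

```bash
python3 -m jog '[[0,0,0,0.003,-0.015,0,40],[0,0,0,0.008,-0.035,0,40],[0,0,0,0.01,-0.045,0,40],[0,0,0,0.01,-0.045,0,40],[0,0,0,0.01,-0.045,0,40],[0,0,0,0.01,-0.045,0,40],[0,0,0,0.01,-0.045,0,40],[0,0,0,0.008,-0.035,0,40],[0,0,0,0.005,-0.02,0,40],[0,0,0,0.002,-0.0083,0,40]]';python3 -m jog '[[0,0,0,0,0,0,40]]'; python3 go.py 504 -259.5 14.4 76.5
python3 - <<'E'
from h import *; from rig import optics
d=optics.get_image("wrist"); cv2.imwrite("pics/w2.png",d["pixels"][:,:,::-1])
P=np.array([.504,-.2595,.01]); a=np.radians(-21.7); u=np.array([np.cos(a),np.sin(a),0]); w=np.array([-u[1],u[0],0])
print(proj(d,[P+sx*.048*u+sy*.041*w for sx in(-1,1) for sy in (-1,1)]).round(0).tolist())
E
```

```text
time_s: 6.28
position: [0.5032, -0.2602, 0.1189]
tool_rot: [[-0.972, 0.235, -0.001], [0.235, 0.972, 0.001], [0.001, 0.0, -1.0]]
ft_force: [0.5, 0.1, -0.9]
grip_width: 0.0502
gripper_force: 31.4
time_s: 6.4
position: [0.5039, -0.2592, 0.1191]
tool_rot: [[-0.972, 0.233, -0.0], [0.233, 0.972, 0.0], [0.0, 0.0, -1.0]]
ft_force: [0.5, -0.7, -0.6]
grip_width: 0.0503
gripper_force: 31.4
pos mm [ 503.9 -259.2  119.1] phi 76.5 t 6.4 width 50.3
turn rad -0.0 tool shift mm [ -0.2  -0.3 104.7]
[[259.0, 154.0], [383.0, 172.0], [245.0, 288.0], [357.0, 303.0]]
```

View pics/w2.png

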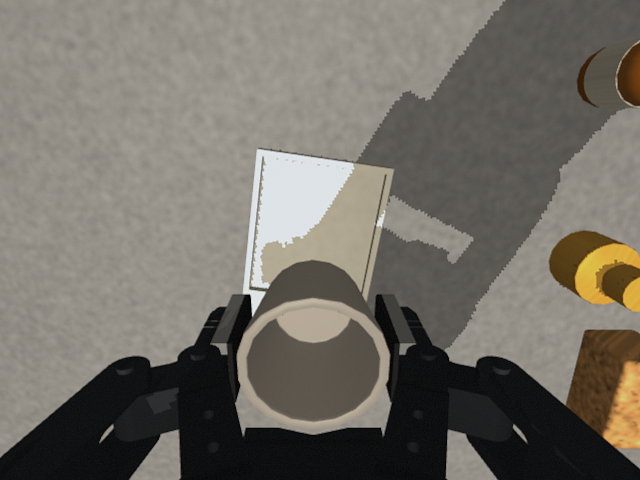

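The cup is held upright with its rim centred near (313,360). The larger compartment's visible corners lie where projected (259,154 / 383,172), so I'll lower it.

```bash
python3 -m jog '[[0,0,0,0,0,0.02,40],[0,0,0,0,0,0.03,40],[0,0,0,0,0,0.025,40],[0,0,0,0,0,0.015,40],[0,0,0,0,0,0.008,40],[0,0,0,0,0,0.004,40],[0,0,0,0,0,0.001,40],[0,0,0,0,0,0,40]]'; python3 -m jog '[[0,0,0,0,0,0.001,40],[0,0,0,0,0,0,40]]'
```

```text
time_s: 7.45
position: [0.5041, -0.2597, 0.0168]
tool_rot: [[-0.972, 0.233, 0.001], [0.233, 0.972, -0.001], [-0.001, -0.0, -1.0]]
ft_force: [-0.7, 0.0, -1.4]
grip_width: 0.0499
gripper_force: 31.4
time_s: 7.7
position: [0.5039, -0.2595, 0.0154]
tool_rot: [[-0.972, 0.233, 0.0], [0.233, 0.972, -0.0], [-0.0, -0.0, -1.0]]
ft_force: [0.1, 0.2, 0.1]
grip_width: 0.0502
gripper_force: 31.4
```

```bash
python3 -m jog '[[0,0,0,0,0,0.001,40],[0,0,0,0,0,0,40]]'; python3 -m jog '[[0,0,0,0,0,0.0005,40],[0,0,0,0,0,0,40]]'
```

```text
time_s: 7.95
position: [0.5039, -0.2595, 0.0145]
tool_rot: [[-0.972, 0.233, 0.0], [0.233, 0.972, -0.0], [-0.0, -0.0, -1.0]]
ft_force: [-1.5, 0.3, 1.9]
grip_width: 0.0505
gripper_force: 31.5
time_s: 8.2
position: [0.504, -0.2596, 0.0144]
tool_rot: [[-0.972, 0.233, 0.0], [0.233, 0.972, -0.0], [-0.001, -0.0, -1.0]]
ft_force: [-1.4, 1.9, 6.4]
grip_width: 0.0503
gripper_force: 31.6
```

```bash
python3 -m jog '[[0,0,0,0,0,0,60],[0,0,0,0,0,0,70],[0,0,0,0,0,0,85],[0,0,0,0,0,0,85],[0,0,0,0,0,-0.02,85],[0,0,0,0,0,-0.03,85],[0,0,0,0,0,-0.03,85],[0,0,0,0,0,-0.03,85],[0,0,0,0,0,0,85]]'; python3 go.py 448.5 -58 120 76.5
```

```text
time_s: 9.32
position: [0.5046, -0.2601, 0.1258]
tool_rot: [[-0.972, 0.233, 0.003], [0.233, 0.972, -0.003], [-0.004, -0.002, -1.0]]
ft_force: [-0.7, -0.4, -0.3]
grip_width: 0.0722
gripper_force: 0.0
pos mm [ 504.6 -260.1  125.8] phi 76.5 t 9.325 width 72.2
turn rad 0.0001 tool shift mm [101.8 183.4   5. ]
```

```bash
python3 -m jog '[[0,0,0,0.01,0.018,0,80],[0,0,0,0.02,0.036,0,80],[0,0,0,0.02,0.036,0,80],[0,0,0,0.02,0.036,0,80],[0,0,0,0.02,0.036,0,80],[0,0,0,0.0118,0.0214,0,80],[0,0,0,0,0,0,80]]'; python3 go.py 448.5 -58 10 76.5
python3 - <<'E'
from h import *; from rig import optics
d=optics.get_image("wrist"); im=d["pixels"]; cv2.imwrite("pics/w3.png",im[:,:,::-1])
d2=optics.get_image("top"); cv2.imwrite("pics/t3.png",d2["pixels"][:,:,::-1])
print(proj(d,[[.4485,-.058,.076],[.4485,-.058,0]]).round(0).tolist())
E
```

```text
time_s: 10.2
position: [0.4469, -0.0561, 0.1231]
tool_rot: [[-0.973, 0.231, -0.002], [0.231, 0.973, 0.001], [0.002, 0.0, -1.0]]
ft_force: [0.9, -0.9, -0.4]
grip_width: 0.0682
gripper_force: 0.0
pos mm [446.9 -56.1 123.1] phi 76.62 t 10.2 width 68.2
turn rad 0.0021 tool shift mm [ -2.2  -1.5 113.1]
[[308.0, 271.0], [309.0, 230.0]]
```

View pics/w3.png

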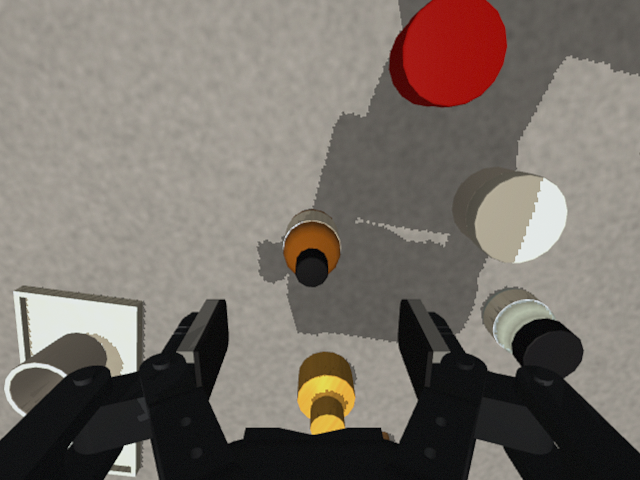

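The bottle cap is at (312,266), within about 2 mm of the estimate. The cup stands in the long tray at left.

```bash
python3 -m jog '[[0,0,0,-0.001,-0.0007,0.015,80],[0,0,0,0,0,0.03,80],[0,0,0,0,0,0.03,80],[0,0,0,0,0,0.02,80],[0,0,0,0,0,0.014,80],[0,0,0,0,0,0.004,80],[0,0,0,0,0,0,80]]';  python3 -m jog '[[0,0,0,0,0,0,50],[0,0,0,0,0,0,40],[0,0,0,0,0,0,30],[0,0,0,0,0,0,25],[0,0,0,0,0,0,25],[0,0,0,0,0,0,25],[0,0,0,0,0,0,25]]' 30
```

```text
time_s: 11.18
position: [0.4487, -0.0589, 0.0108]
tool_rot: [[-0.972, 0.234, -0.0], [0.234, 0.972, -0.0], [0.0, -0.0, -1.0]]
ft_force: [0.4, -0.0, 1.0]
grip_width: 0.0682
gripper_force: 0.0
time_s: 12.05
position: [0.4488, -0.0584, 0.0113]
tool_rot: [[-0.972, 0.233, 0.001], [0.233, 0.972, -0.001], [-0.001, -0.0, -1.0]]
ft_force: [-0.7, -0.4, 6.1]
grip_width: 0.035
gripper_force: 29.9
```

```bash
python3 -m jog '[[0,0,0,0,0,-0.005,25],[0,0,0,0,0,-0.015,25],[0,0,0,0,0,-0.03,25],[0,0,0,0,0,-0.03,25],[0,0,0,0,0,-0.02,25],[0,0,0,0,0,0,25]]'; python3 go.py 580.1 -289.8 110 76.5
```

```text
time_s: 12.8
position: [0.4489, -0.0584, 0.1118]
tool_rot: [[-0.972, 0.233, 0.003], [0.233, 0.972, -0.001], [-0.003, -0.0, -1.0]]
ft_force: [-0.7, -0.2, -0.4]
grip_width: 0.0347
gripper_force: 30.2
pos mm [448.9 -58.4 111.8] phi 76.51 t 12.8 width 34.7
turn rad 0.0001 tool shift mm [-181.6 -194.4    2.4]
```

```bash
python3 -m jog '[[0,0,0,-0.01,-0.011,0,25],[0,0,0,-0.02,-0.021,0,25],[0,0,0,-0.03,-0.032,0,25],[0,0,0,-0.03,-0.032,0,25],[0,0,0,-0.03,-0.032,0,25],[0,0,0,-0.03,-0.032,0,25],[0,0,0,-0.02,-0.022,0,25],[0,0,0,-0.0116,-0.0124,0,25],[0,0,0,0,0,0,25],[0,0,0,0,0,0,25]]'; python3 go.py 580.1 -289.8 15.2 76.5
```

```text
time_s: 14.05
position: [0.5792, -0.2894, 0.1099]
tool_rot: [[-0.972, 0.233, -0.001], [0.233, 0.972, 0.001], [0.002, 0.001, -1.0]]
ft_force: [-0.4, 0.8, -0.9]
grip_width: 0.0349
gripper_force: 30.1
pos mm [ 579.2 -289.4  109.9] phi 76.5 t 14.05 width 34.9
turn rad 0.0 tool shift mm [-1.1 -0.3 94.7]
```

```bash
python3 -m jog '[[0,0,0,-0.001,0,0.02,25],[0,0,0,0,0,0.03,25],[0,0,0,0,0,0.02,25],[0,0,0,0,0,0.012,25],[0,0,0,0,0,0.008,25],[0,0,0,0,0,0.002,25],[0,0,0,0,0,0.001,25],[0,0,0,0,0,0,25]]'; python3 -m jog '[[0,0,0,0,0,0.001,25],[0,0,0,0,0,0,25]]'; python3 -m jog '[[0,0,0,0,0,0.001,25],[0,0,0,0,0,0,25]]'
```

```text
time_s: 15.05
position: [0.5808, -0.2901, 0.0183]
tool_rot: [[-0.972, 0.233, 0.001], [0.233, 0.972, -0.0], [-0.001, -0.0, -1.0]]
ft_force: [-0.3, 0.1, 0.4]
grip_width: 0.035
gripper_force: 30.1
time_s: 15.3
position: [0.5807, -0.29, 0.0169]
tool_rot: [[-0.972, 0.233, 0.0], [0.233, 0.972, -0.0], [-0.0, -0.0, -1.0]]
ft_force: [-0.7, -0.0, -1.0]
grip_width: 0.0351
gripper_force: 30.1
time_s: 15.55
position: [0.5806, -0.2899, 0.0157]
tool_rot: [[-0.972, 0.233, -0.0], [0.233, 0.972, 0.0], [0.0, 0.0, -1.0]]
ft_force: [0.6, 0.2, -0.9]
grip_width: 0.0347
gripper_force: 30.1
```

```bash
python3 -m jog '[[0,0,0,0,0,0.001,25],[0,0,0,0,0,0,25]]'
```

```text
time_s: 15.8
position: [0.5808, -0.29, 0.0154]
tool_rot: [[-0.972, 0.233, 0.0], [0.233, 0.972, -0.0], [-0.0, -0.0, -1.0]]
ft_force: [-2.2, 1.3, 4.8]
grip_width: 0.035
gripper_force: 30.6
```

```bash
python3 -m jog '[[0,0,0,0,0,0,45],[0,0,0,0,0,0,55],[0,0,0,0,0,0,75],[0,0,0,0,0,0,75],[0,0,0,0,0,-0.02,75],[0,0,0,0,0,-0.03,75],[0,0,0,0,0,-0.03,75],[0,0,0,0,0,-0.03,75],[0,0,0,0,0,0,75]]'; python3 go.py 670.5 -63.7 120 76.5
```

```text
time_s: 16.92
position: [0.5815, -0.2905, 0.1272]
tool_rot: [[-0.972, 0.233, 0.004], [0.233, 0.972, -0.003], [-0.004, -0.002, -1.0]]
ft_force: [0.1, -0.6, -1.0]
grip_width: 0.0644
gripper_force: 0.0
pos mm [ 581.5 -290.5  127.2] phi 76.5 t 16.925 width 64.4
turn rad 0.0001 tool shift mm [-33.6 241.4   6.9]
```

```bash
python3 -m jog '[[0,0,0,-0.002,0.015,0,75],[0,0,0,-0.005,0.035,0,75],[0,0,0,-0.006,0.045,0,75],[0,0,0,-0.006,0.045,0,75],[0,0,0,-0.006,0.045,0,75],[0,0,0,-0.005,0.035,0,75],[0,0,0,-0.0036,0.0214,0,75],[0,0,0,0,0,0,75],[0,0,0,0,0,0,75]]'; python3 go.py 670.5 -63.7 8 76.5
python3 - <<'E'
from h import *; from rig import optics
d=optics.get_image("wrist"); im=d["pixels"]; cv2.imwrite("pics/w4.png",im[:,:,::-1])
P=np.array([.6705,-.0637,.044]); a=np.radians(-13.5); u=np.array([np.cos(a),np.sin(a),0]); w=np.array([-u[1],u[0],0])
print(proj(d,[P+sx*.0375*u+sy*.02*w for sx in(-1,1) for sy in (-1,1)]).round(0).tolist())
E
```

```text
time_s: 18.05
position: [0.6694, -0.064, 0.1244]
tool_rot: [[-0.972, 0.234, -0.001], [0.234, 0.972, -0.0], [0.001, -0.0, -1.0]]
ft_force: [1.0, -0.6, -0.1]
grip_width: 0.0642
gripper_force: 0.0
pos mm [669.4 -64.  124.4] phi 76.45 t 18.05 width 64.2
turn rad -0.0009 tool shift mm [ -1.1   0.6 116.4]
[[278.0, 188.0], [346.0, 188.0], [281.0, 303.0], [343.0, 303.0]]
```

View pics/w4.png

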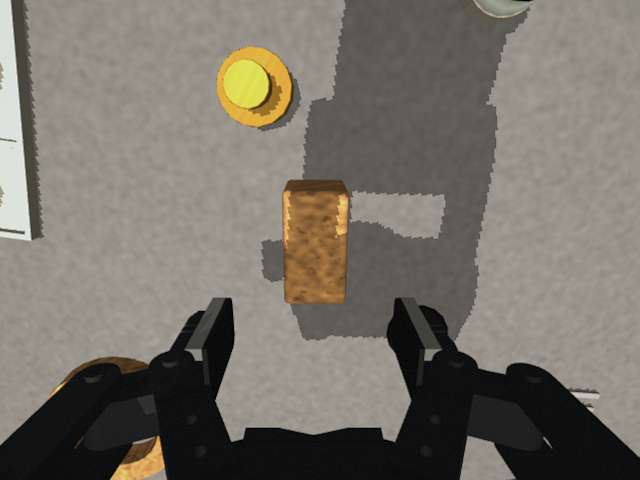

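The block's top face spans (284–348, 192–303). It is aligned with the jaws and about 2 mm to the right of the estimate.

```bash
python3 -m jog '[[0,0,0,-0.0015,0.0022,0.015,75],[0,0,0,0,0,0.03,75],[0,0,0,0,0,0.03,75],[0,0,0,0,0,0.02,75],[0,0,0,0,0,0.015,75],[0,0,0,0,0,0.0045,75],[0,0,0,0,0,0,75]]';  python3 -m jog '[[0,0,0,0,0,0,60],[0,0,0,0,0,0,50],[0,0,0,0,0,0,40],[0,0,0,0,0,0,30],[0,0,0,0,0,0,30],[0,0,0,0,0,0,30]]' 40
```

```text
time_s: 18.98
position: [0.6718, -0.0614, 0.0104]
tool_rot: [[-0.972, 0.234, 0.0], [0.234, 0.972, -0.0], [-0.0, -0.0, -1.0]]
ft_force: [0.8, 0.0, 0.0]
grip_width: 0.0643
gripper_force: 0.0
time_s: 19.73
position: [0.672, -0.0614, 0.0111]
tool_rot: [[-0.972, 0.233, 0.001], [0.233, 0.972, -0.0], [-0.001, -0.0, -1.0]]
ft_force: [-0.4, 0.0, 5.5]
grip_width: 0.0399
gripper_force: 41.8
```

```bash
python3 -m jog '[[0,0,0,0,0,-0.005,30],[0,0,0,0,0,-0.015,30],[0,0,0,0,0,-0.03,30],[0,0,0,0,0,-0.03,30],[0,0,0,0,0,-0.02,30],[0,0,-0.109,0,0,0,30],[0,0,-0.109,0,0,0,30],[0,0,-0.109,0,0,0,30],[0,0,-0.109,0,0,0,30],[0,0,-0.107,0,0,0,30]]'; python3 go.py 513.2 239.5 110 107.6
```

```text
time_s: 20.98
position: [0.6716, -0.0612, 0.1112]
tool_rot: [[-0.952, -0.306, 0.0], [-0.306, 0.952, -0.0], [-0.0, -0.0, -1.0]]
ft_force: [-0.9, -0.3, 0.1]
grip_width: 0.0395
gripper_force: 41.2
pos mm [671.6 -61.2 111.2] phi 107.82 t 20.975 width 39.5
turn rad 0.0038 tool shift mm [ 60.1 334.6   1.1]
```

```bash
python3 -m jog '[[0,0,0.003,0.003,0.015,0,30],[0,0,0,0.006,0.035,0,30],[0,0,0,0.008,0.045,0,30],[0,0,0,0.008,0.045,0,30],[0,0,0,0.008,0.045,0,30],[0,0,0,0.008,0.045,0,30],[0,0,0,0.008,0.045,0,30],[0,0,0,0.006,0.035,0,30],[0,0,0,0.0051,0.0246,0,30],[0,0,0,0,0,0,30]]'; python3 -m jog '[[0,0,0,0,0,0,30]]'; python3 go.py 513.2 239.5 15 107.6
python3 - <<'E'
from h import *; from rig import optics
d=optics.get_image("wrist"); im=d["pixels"]; cv2.imwrite("pics/w5.png",im[:,:,::-1])
P=np.array([.5007,.2791,.01]); a=np.radians(17.6); u=np.array([np.cos(a),np.sin(a),0]); w=np.array([-u[1],u[0],0])
print(proj(d,[P+sx*.085*u+sy*.085*w for sx in(-1,1) for sy in (-1,1)]).round(0).tolist(), proj(d,[P-.081*u,P]).round().tolist())
E
```

```text
time_s: 22.22
position: [0.5125, 0.2416, 0.1109]
tool_rot: [[-0.954, -0.3, 0.0], [-0.3, 0.954, 0.0], [-0.0, 0.0, -1.0]]
ft_force: [0.5, -0.1, 0.2]
grip_width: 0.0394
gripper_force: 41.2
time_s: 22.35
position: [0.514, 0.2397, 0.1107]
tool_rot: [[-0.954, -0.299, 0.0], [-0.299, 0.954, -0.0], [-0.0, -0.0, -1.0]]
ft_force: [0.5, -0.6, -0.2]
grip_width: 0.0398
gripper_force: 41.2
pos mm [514.  239.7 110.7] phi 107.38 t 22.35 width 39.8
turn rad -0.0038 tool shift mm [ 0.8  0.  95.7]
[[238.0, 100.0], [522.0, 98.0], [253.0, 345.0], [484.0, 344.0]] [[380.0, 106.0], [374.0, 234.0]]
```

View pics/w5.png

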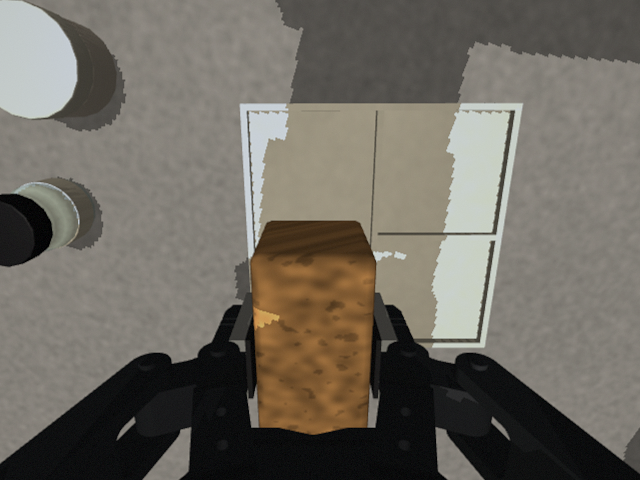

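The tray corners at (240,103) and (522,103) match the projection, and the block is held level over the long compartment.

```bash
python3 -m jog '[[0,0,0,0.001,0,0.02,30],[0,0,0,0,0,0.03,30],[0,0,0,0,0,0.02,30],[0,0,0,0,0,0.012,30],[0,0,0,0,0,0.008,30],[0,0,0,0,0,0.002,30],[0,0,0,0,0,0.001,30],[0,0,0,0,0,0,30]]'; python3 -m jog '[[0,0,0,0,0,0.001,30],[0,0,0,0,0,0,30]]'; python3 -m jog '[[0,0,0,0,0,0.001,30],[0,0,0,0,0,0,30]]'
```

```text
time_s: 23.4
position: [0.5133, 0.2397, 0.0177]
tool_rot: [[-0.954, -0.3, 0.001], [-0.3, 0.954, 0.0], [-0.001, -0.0, -1.0]]
ft_force: [-0.4, -0.5, 0.3]
grip_width: 0.0396
gripper_force: 41.2
time_s: 23.65
position: [0.5131, 0.2396, 0.0164]
tool_rot: [[-0.954, -0.3, 0.0], [-0.3, 0.954, 0.0], [-0.0, -0.0, -1.0]]
ft_force: [-1.4, -0.1, -0.5]
grip_width: 0.0397
gripper_force: 41.2
time_s: 23.9
position: [0.513, 0.2396, 0.0152]
tool_rot: [[-0.954, -0.3, -0.0], [-0.3, 0.954, -0.0], [0.0, 0.0, -1.0]]
ft_force: [0.4, -0.6, -1.0]
grip_width: 0.0393
gripper_force: 41.2
```

```bash
python3 -m jog '[[0,0,0,0,0,0.0007,30],[0,0,0,0,0,0,30]]'
```

```text
time_s: 24.15
position: [0.513, 0.2396, 0.0151]
tool_rot: [[-0.954, -0.3, 0.0], [-0.3, 0.954, -0.0], [-0.0, -0.0, -1.0]]
ft_force: [-2.0, -1.0, 5.2]
grip_width: 0.0393
gripper_force: 41.8
```

```bash
python3 -m jog '[[0,0,0,0,0,0,50],[0,0,0,0,0,0,60],[0,0,0,0,0,0,75],[0,0,0,0,0,0,75],[0,0,0,0,0,-0.02,75],[0,0,0,0,0,-0.03,75],[0,0,0,0,0,-0.03,90],[0,0,0,0,0,-0.02,100],[0,0,0,0,0,0,100]]'; python3 go.py 457.5 68.9 115 107.6
```

```text
time_s: 25.28
position: [0.5136, 0.2397, 0.1157]
tool_rot: [[-0.954, -0.3, 0.003], [-0.3, 0.954, 0.001], [-0.003, -0.0, -1.0]]
ft_force: [0.2, -0.3, 0.2]
grip_width: 0.0854
gripper_force: 0.0
pos mm [513.6 239.7 115.7] phi 107.44 t 25.275 width 85.4
turn rad -0.0028 tool shift mm [ 105.1 -145.9    0.5]
```

```bash
python3 -m jog '[[0,0,0,0.012,-0.016,0,100],[0,0,0,0.024,-0.034,0,100],[0,0,0,0.024,-0.034,0,100],[0,0,0,0.024,-0.034,0,100],[0,0,0,0.0145,-0.02,0,100],[0,0,0,0.0066,-0.0079,0,100],[0,0,0,0,0,0,100],[0,0,0,0,0,0,100]]'; python3 go.py 457.5 68.9 10 107.6
python3 - <<'E'
from h import *; from rig import optics
d=optics.get_image("wrist"); im=d["pixels"]; cv2.imwrite("pics/w6.png",im[:,:,::-1])
print(proj(d,[[.4575,.0689,.044],[.4575,.0689,0]]).round(0).tolist())
E
```

```text
time_s: 26.28
position: [0.4567, 0.0696, 0.1144]
tool_rot: [[-0.954, -0.3, -0.0], [-0.3, 0.954, 0.0], [0.0, 0.0, -1.0]]
ft_force: [-0.0, 0.4, -0.6]
grip_width: 0.0854
gripper_force: 0.0
pos mm [456.7  69.6 114.4] phi 107.48 t 26.275 width 85.4
turn rad -0.002 tool shift mm [ -0.5  -0.9 104.4]
[[310.0, 252.0], [310.0, 231.0]]
```

View pics/w6.png

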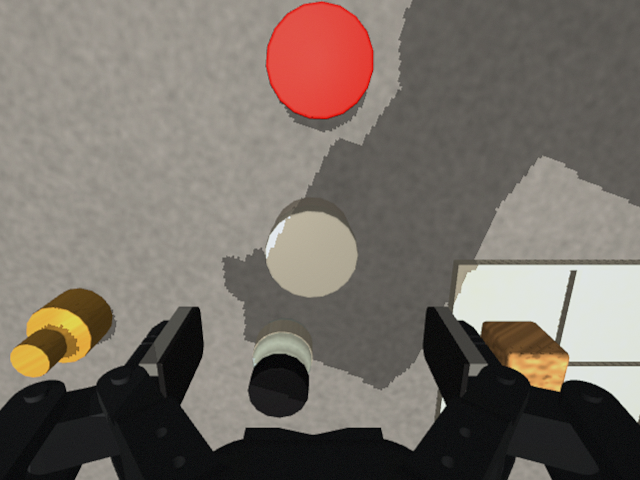

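The jar lid is centred at (312,254), matching the estimate. The spare at (280,385) is clear of the finger paths.

```bash
python3 -m jog '[[0,0,0,-0.0005,-0.0004,0.015,100],[0,0,0,0,0,0.03,100],[0,0,0,0,0,0.025,100],[0,0,0,0,0,0.02,100],[0,0,0,0,0,0.01,100],[0,0,0,0,0,0.003,100],[0,0,0,0,0,0,100]]';  python3 -m jog '[[0,0,0,0,0,0,80],[0,0,0,0,0,0,65],[0,0,0,0,0,0,55],[0,0,0,0,0,0,50],[0,0,0,0,0,0,50],[0,0,0,0,0,0,50]]' 40
```

```text
time_s: 27.2
position: [0.4574, 0.0688, 0.012]
tool_rot: [[-0.954, -0.3, 0.001], [-0.3, 0.954, -0.0], [-0.001, -0.0, -1.0]]
ft_force: [0.7, -0.9, 0.8]
grip_width: 0.0857
gripper_force: 0.0
time_s: 27.95
position: [0.4573, 0.0687, 0.0123]
tool_rot: [[-0.954, -0.3, 0.001], [-0.3, 0.954, -0.0], [-0.001, -0.0, -1.0]]
ft_force: [-0.5, 0.1, 5.6]
grip_width: 0.0549
gripper_force: 41.0
```

```bash
python3 -m jog '[[0,0,0,0,0,-0.005,50],[0,0,0,0,0,-0.015,50],[0,0,0,0,0,-0.03,50],[0,0,0,0,0,-0.03,50],[0,0,0,0,0,-0.02,50],[0,0,0,0,0,0,50]]'; python3 go.py 448.6 306.1 112 107.6
```

```text
time_s: 28.7
position: [0.4576, 0.0686, 0.1127]
tool_rot: [[-0.954, -0.3, 0.003], [-0.3, 0.954, -0.0], [-0.003, -0.001, -1.0]]
ft_force: [-0.1, 0.1, -2.0]
grip_width: 0.055
gripper_force: 42.7
pos mm [457.6  68.6 112.7] phi 107.44 t 28.7 width 55.0
turn rad -0.0027 tool shift mm [-63.2 229.1   0.6]
```

```bash
python3 -m jog '[[0,0,-0.0027,-0.004,0.015,0,50],[0,0,0,-0.009,0.033,0,50],[0,0,0,-0.011,0.04,0,50],[0,0,0,-0.011,0.04,0,50],[0,0,0,-0.011,0.04,0,50],[0,0,0,-0.009,0.033,0,50],[0,0,0,-0.006,0.02,0,50],[0,0,0,-0.0022,0.0081,0,50],[0,0,0,0,0,0,50],[0,0,0,0,0,0,50]]'; python3 go.py 448.6 306.1 16.3 107.6
```

```text
time_s: 29.95
position: [0.448, 0.3056, 0.1114]
tool_rot: [[-0.953, -0.302, -0.001], [-0.302, 0.953, -0.0], [0.001, -0.0, -1.0]]
ft_force: [0.2, 0.3, -0.9]
grip_width: 0.0543
gripper_force: 42.7
pos mm [448.  305.6 111.4] phi 107.56 t 29.95 width 54.3
turn rad -0.0008 tool shift mm [-0.8  0.4 95.1]
```

```bash
python3 -m jog '[[0,0,0,0,0.0005,0.02,50],[0,0,0,0,0,0.03,50],[0,0,0,0,0,0.02,50],[0,0,0,0,0,0.012,50],[0,0,0,0,0,0.008,50],[0,0,0,0,0,0.002,50],[0,0,0,0,0,0.001,50],[0,0,0,0,0,0,50]]'; python3 -m jog '[[0,0,0,0,0,0.001,50],[0,0,0,0,0,0,50]]'; python3 -m jog '[[0,0,0,0,0,0.0005,50],[0,0,0,0,0,0,50]]'
```

```text
time_s: 30.95
position: [0.4482, 0.3067, 0.019]
tool_rot: [[-0.953, -0.302, 0.001], [-0.302, 0.953, 0.0], [-0.001, 0.0, -1.0]]
ft_force: [0.3, 0.8, -1.0]
grip_width: 0.0548
gripper_force: 42.7
time_s: 31.2
position: [0.448, 0.3067, 0.0177]
tool_rot: [[-0.953, -0.302, 0.0], [-0.302, 0.953, 0.0], [-0.0, -0.0, -1.0]]
ft_force: [-0.8, -0.4, -1.3]
grip_width: 0.0545
gripper_force: 42.7
time_s: 31.45
position: [0.448, 0.3066, 0.0171]
tool_rot: [[-0.953, -0.302, -0.0], [-0.302, 0.953, -0.0], [0.0, -0.0, -1.0]]
ft_force: [-0.8, 0.0, -0.8]
grip_width: 0.0543
gripper_force: 42.7
```

```bash
python3 -m jog '[[0,0,0,0,0,0.0008,50],[0,0,0,0,0,0,50]]'; python3 -m jog '[[0,0,0,0,0,0.0004,50],[0,0,0,0,0,0,50]]'
```

```text
time_s: 31.7
position: [0.448, 0.3067, 0.0164]
tool_rot: [[-0.953, -0.302, 0.0], [-0.302, 0.953, 0.0], [-0.0, 0.0, -1.0]]
ft_force: [-0.5, -0.3, 0.5]
grip_width: 0.0549
gripper_force: 42.9
time_s: 31.95
position: [0.448, 0.3066, 0.0164]
tool_rot: [[-0.953, -0.302, 0.0], [-0.302, 0.953, 0.0], [-0.0, -0.0, -1.0]]
ft_force: [-2.0, -0.5, 5.7]
grip_width: 0.0546
gripper_force: 43.2
```

Contact. I'll release the jar and go to the weight.

```bash
python3 -m jog '[[0,0,0,0,0,0,63],[0,0,0,0,0,0,70],[0,0,0,0,0,0,80],[0,0,0,0,0,0,80],[0,0,0,0,0,-0.02,80],[0,0,0,0,0,-0.03,80],[0,0,0,0,0,-0.03,80],[0,0,0,0,0,-0.02,60],[0,0,0,0,0,0,60]]'; python3 go.py 570 -76.4 115 107.6
```

```text
time_s: 33.08
position: [0.4485, 0.3069, 0.1169]
tool_rot: [[-0.953, -0.302, 0.003], [-0.302, 0.953, 0.001], [-0.003, 0.0, -1.0]]
ft_force: [-0.2, -0.1, -0.3]
grip_width: 0.0514
gripper_force: 0.0
pos mm [448.5 306.9 116.9] phi 107.59 t 33.075 width 51.4
turn rad -0.0001 tool shift mm [ 1.000e-01 -4.021e+02  1.900e+00]
```

```bash
python3 -m jog '[[0,0,0,0,-0.02,0,60],[0,0,0,0,-0.04,0,60],[0,0,0,0,-0.052,0,60],[0,0,0,0,-0.052,0,60],[0,0,0,0,-0.052,0,60],[0,0,0,0,-0.052,0,60],[0,0,0,0,-0.052,0,60],[0,0,0,0,-0.042,0,60],[0,0,0,0,-0.028,0,60],[0,0,0,0,-0.012,0,60]]'; python3 -m jog '[[0,0,0,0,0,0,60],[0,0,0,0,0,0,60]]';python3 go.py 570 -76.4 34 107.6
python3 - <<'E'
from h import *; from rig import optics
d=optics.get_image("wrist"); im=d["pixels"]; cv2.imwrite("pics/w7.png",im[:,:,::-1])
print(proj(d,[[.57,-.0764,.058],[.57,-.0764,0.03]]).round(0).tolist())
E
```

```text
time_s: 34.33
position: [0.5693, -0.0777, 0.1146]
tool_rot: [[-0.954, -0.301, -0.002], [-0.301, 0.954, 0.001], [0.002, 0.001, -1.0]]
ft_force: [-0.6, -0.0, 0.1]
grip_width: 0.0513
gripper_force: 0.0
time_s: 34.58
position: [0.5691, -0.0754, 0.1157]
tool_rot: [[-0.953, -0.303, -0.001], [-0.303, 0.953, 0.0], [0.001, 0.001, -1.0]]
ft_force: [0.3, 0.0, -0.8]
grip_width: 0.0512
gripper_force: 0.0
pos mm [569.1 -75.4 115.7] phi 107.66 t 34.575 width 51.2
turn rad 0.001 tool shift mm [-0.6 -1.2 81.7]
[[309.0, 260.0], [309.0, 244.0]]
```

View pics/w7.png

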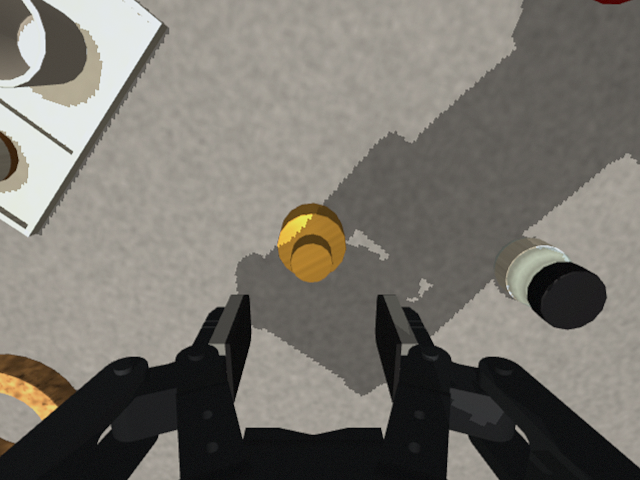

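The knob is at (312,262), matching the estimate.

```bash
python3 -m jog '[[0,0,0,-0.001,-0.0004,0.015,60],[0,0,0,0,0,0.03,60],[0,0,0,0,0,0.02,60],[0,0,0,0,0,0.012,60],[0,0,0,0,0,0.003,60],[0,0,0,0,0,0,60]]';  python3 -m jog '[[0,0,0,0,0,0,45],[0,0,0,0,0,0,35],[0,0,0,0,0,0,25],[0,0,0,0,0,0,15],[0,0,0,0,0,0,15],[0,0,0,0,0,0,15]]' 50
```

```text
time_s: 35.38
position: [0.5708, -0.0766, 0.0362]
tool_rot: [[-0.953, -0.302, 0.001], [-0.302, 0.953, -0.0], [-0.0, -0.0, -1.0]]
ft_force: [1.0, -0.5, 0.4]
grip_width: 0.0512
gripper_force: 0.0
time_s: 36.12
position: [0.5708, -0.0766, 0.0365]
tool_rot: [[-0.953, -0.302, 0.001], [-0.302, 0.953, -0.0], [-0.001, -0.0, -1.0]]
ft_force: [-1.9, 2.0, 5.9]
grip_width: 0.0219
gripper_force: 48.8
```

```bash
python3 -m jog '[[0,0,0,0,0,-0.005,15],[0,0,0,0,0,-0.015,15],[0,0,0,0,0,-0.03,15],[0,0,0,0,0,-0.03,15],[0,0,0,0,0,-0.02,15],[0,0,0,0,0,0,15]]'; python3 go.py 527.7 331.1 135 107.6
python3 - <<'E'
from rig import optics; import cv2
d=optics.get_image("wrist"); cv2.imwrite("pics/w8.png",d["pixels"][:,:,::-1])
E
```

```text
time_s: 36.88
position: [0.5711, -0.0769, 0.1377]
tool_rot: [[-0.953, -0.302, 0.003], [-0.302, 0.953, -0.001], [-0.003, -0.002, -1.0]]
ft_force: [0.5, -0.2, -4.0]
grip_width: 0.0222
gripper_force: 49.5
pos mm [571.1 -76.9 137.7] phi 107.6 t 36.875 width 22.2
turn rad -0.0001 tool shift mm [-81.9 402.    2.1]
```

View pics/w8.png

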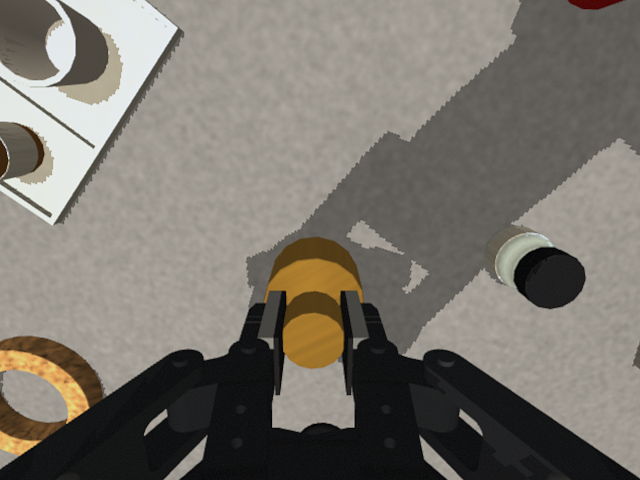

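The weight hangs upright from its knob at (313,340) between the pads.

```bash
python3 -m jog '[[0,0,0,-0.004,0.018,0,15],[0,0,0,-0.008,0.038,0,15],[0,0,0,-0.01,0.05,0,15],[0,0,0,-0.01,0.05,0,15],[0,0,0,-0.01,0.05,0,15],[0,0,0,-0.01,0.05,0,15],[0,0,0,-0.01,0.05,0,15],[0,0,0,-0.009,0.045,0,15],[0,0,0,-0.007,0.032,0,15],[0,0,0,-0.0039,0.019,0,15]]'; python3 -m jog '[[0,0,0,0,0,0,15],[0,0,0,0,0,0,15]]'; python3 go.py 527.7 331.1 40.5 107.6
```

```text
time_s: 38.17
position: [0.5257, 0.3333, 0.1348]
tool_rot: [[-0.953, -0.304, -0.002], [-0.304, 0.953, -0.001], [0.002, 0.0, -1.0]]
ft_force: [0.9, 0.6, -4.3]
grip_width: 0.0225
gripper_force: 49.6
time_s: 38.42
position: [0.5271, 0.3305, 0.1356]
tool_rot: [[-0.953, -0.302, -0.001], [-0.302, 0.953, -0.001], [0.001, -0.0, -1.0]]
ft_force: [0.8, 0.1, -4.7]
grip_width: 0.0218
gripper_force: 49.7
pos mm [527.1 330.5 135.6] phi 107.55 t 38.425 width 21.8
turn rad -0.0008 tool shift mm [-0.8  0.5 95.1]
```

```bash
python3 -m jog '[[0,0,0,0,0,0.02,15],[0,0,0,0,0,0.03,15],[0,0,0,0,0,0.02,15],[0,0,0,0,0,0.012,15],[0,0,0,0,0,0.008,15],[0,0,0,0,0,0.002,15],[0,0,0,0,0,0.001,15],[0,0,0,0,0,0,15]]'; python3 -m jog '[[0,0,0,0,0,0.001,15],[0,0,0,0,0,0,15]]'; python3 -m jog '[[0,0,0,0,0,0.0007,15],[0,0,0,0,0,0,15]]'
```

```text
time_s: 39.42
position: [0.5273, 0.3314, 0.0434]
tool_rot: [[-0.953, -0.302, 0.001], [-0.302, 0.953, 0.0], [-0.001, 0.0, -1.0]]
ft_force: [-0.2, -1.0, -3.8]
grip_width: 0.0217
gripper_force: 49.6
time_s: 39.67
position: [0.5271, 0.3313, 0.042]
tool_rot: [[-0.953, -0.302, 0.0], [-0.302, 0.953, 0.0], [-0.0, 0.0, -1.0]]
ft_force: [0.0, 0.3, -4.4]
grip_width: 0.022
gripper_force: 49.6
time_s: 39.92
position: [0.5271, 0.3313, 0.0412]
tool_rot: [[-0.953, -0.302, -0.0], [-0.302, 0.953, -0.0], [0.0, -0.0, -1.0]]
ft_force: [0.3, -0.1, -3.9]
grip_width: 0.0217
gripper_force: 49.6
```

```bash
python3 -m jog '[[0,0,0,0,0,0.0008,15],[0,0,0,0,0,0,15]]'; python3 -m jog '[[0,0,0,0,0,0.0004,15],[0,0,0,0,0,0,15]]'
```

```text
time_s: 40.17
position: [0.5272, 0.3314, 0.0406]
tool_rot: [[-0.953, -0.302, 0.0], [-0.302, 0.953, 0.0], [-0.0, 0.0, -1.0]]
ft_force: [-1.0, 0.6, -1.3]
grip_width: 0.0221
gripper_force: 49.8
time_s: 40.42
position: [0.5273, 0.3315, 0.0405]
tool_rot: [[-0.953, -0.302, 0.001], [-0.302, 0.953, 0.0], [-0.001, 0.0, -1.0]]
ft_force: [-0.6, 0.1, 2.6]
grip_width: 0.022
gripper_force: 50.3
```

Contact. I'll release, retreat and check from above.

```bash
python3 -m jog '[[0,0,0,0,0,0,30],[0,0,0,0,0,0,40],[0,0,0,0,0,0,60],[0,0,0,0,0,0,60],[0,0,0,0,0,-0.015,60],[0,0,0,0,0,-0.03,60],[0,0,0,0,0,-0.04,60],[0,0,0,0,0,-0.04,60],[0,0,0,0,0,-0.03,60],[0,0,0,0,0,0,60]]'; python3 -m jog '[[0,0,0,0.03,0,0,60],[0,0,0,0.05,0,0,60],[0,0,0,0.05,0,0,60],[0,0,0,0.05,0.02,0,60],[0,0,0,0.04,0.02,0,60],[0,0,0,0,0,0,60]]'
python3 - <<'E'
from rig import optics; import cv2
d=optics.get_image("top"); cv2.imwrite("pics/t9.png",d["pixels"][:,:,::-1])
d=optics.get_image("scene"); cv2.imwrite("pics/s9.png",cv2.resize(d["pixels"][90:430,140:460,::-1],None,fx=1.7,fy=1.7))
E
```

```text
time_s: 41.68
position: [0.5279, 0.3317, 0.1985]
tool_rot: [[-0.953, -0.302, 0.006], [-0.302, 0.953, 0.002], [-0.006, 0.0, -1.0]]
ft_force: [0.3, 0.4, -0.3]
grip_width: 0.0509
gripper_force: 0.0
time_s: 42.42
position: [0.3026, 0.3028, 0.1949]
tool_rot: [[-0.952, -0.305, -0.001], [-0.305, 0.952, -0.0], [0.001, -0.0, -1.0]]
ft_force: [0.7, -0.4, -0.3]
grip_width: 0.0511
gripper_force: 0.0
```

View pics/t9.png

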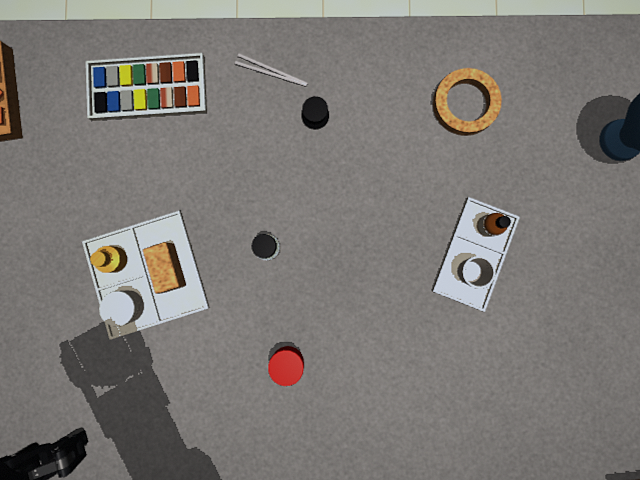

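View pics/s9.png

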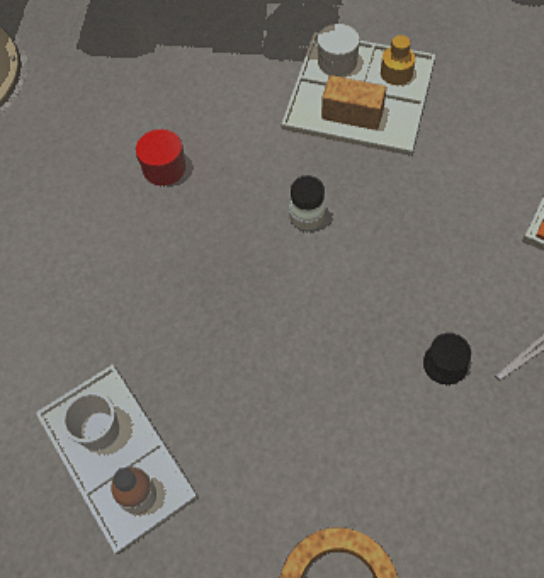

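Both views show all five pieces upright in their compartments: in the top view, cup (476,270), bottle (498,223), block (164,267), jar (120,307) and weight (107,259). The spare (264,246) and loupe (315,112) haven't moved.

```bash
python3 -c "from rig import job; print(job.close_job())"
```

```text
the job is handed in; nothing more can be done
None
```

Both kits are made up and the job is handed in at about 42.5 s: all five pieces stand upright in their compartments, and the spare jar, loupe and red look-alike are where they were.

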